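# Load one grinding ball into a mill jar and bring it to the balance

### The arm

A 6-joint arm with a two-finger parallel gripper is mounted at the origin on the work surface; the furniture and walls round the work are solid. World frame = base frame: x ahead of the robot, y to its left, z up, the work surface at z = 0. Lengths are in m, angles in rad, forces in N, time in s.
With the tool pointing down it reaches from about 0.275 to 0.725 m from the base axis. Payload 5.6 kg.
Tool frame: the origin (TCP) lies midway between the tips of the shut fingers; the grasp point (between the pads) lies 19 mm behind it (manip.pinch_z is the distance from the TCP to the grasp point, in m); z points along the fingers, y is the line along which they close (so a half turn about z gives the same grasp; the last joint's range is limited). The gripper opens to 85 mm and grips with 20 to 120 N. Pads are 22 mm wide; open, the fingers measure 114 mm over their backs; the gripper's body (76 mm by 85 mm) begins 54 mm behind the grasp point. The pads swing forward as they close: fully open they stand 13 mm farther back than shut.
Start: joints at [-1.058, 0.255, 0.108, 0, -1.424, -0.285], TCP at [0.124, -0.536, 0.231] pointing down, gripper open.
Joint ranges: [-2.95, 2.95], [-1.21, 1.97], [-1.09, 1.5], [-2.87, 1.71], [-2.94, -0.07], [-3.05, 3.05]. Speed limits (rad/s): [2.57, 2.57, 3.14, 3.14, 3.14, 3.14].

### API

Orientations are given as a rotation vector (axis times angle).
In Python, from bench import manip, solver, eyes, order gives the robot as it stands. Calls block until the motion is done:
- manip.move_pose(position, orientation): joint-space move of the TCP to a pose.
- manip.movel(position, rotation=None, max_speed=0.15): straight line of the TCP; rotation=None keeps the orientation; max_speed is the mean speed in m/s.
- manip.movej(angles): joint-space move.
- manip.move_gripper(opening, f_grip=None): finger opening in m; f_grip is the grip in N (None keeps the last); returns when the fingers have stopped.
- manip.hold(seconds).
- solver.inverse_kinematics(position, orientation): joint angles nearest the present ones, or None.
- manip.state(): the state.
- eyes.snapshot(name): name is "side" or "top" or "wrist"; returns a dict with "pixels" (400x640x3 uint8, red, green, blue), "camera_matrix" (3x3 intrinsics, pixels), "R" (3x3) and "t" (3): a world point X has camera coordinates R X + t. Camera axes: x right, y down, z forward; pixel columns grow to the right and rows downward; lengths in m; the calibration is good to about 2 mm. The wrist camera is an equidistant fisheye: a pixel r from the principal point sees the ray r / f radians off the axis. A picture is of the moment at which its call begins. There is no depth.
A pose or a line that the arm cannot do raises manip.IKError and nothing moves.
- order.finish_job(): hands the job in; it is judged then, once.
The state is a dict: "clock": time; "qpos": joint angles; "joint_velocities": joint speeds; "joint_efforts": joint torques, N m; "position": TCP position; "tool_rot": TCP orientation; "ft_force": force on the tool from outside, world axes, zero at the start; "ft_torque": the same for the moment, N m; "grip_width": finger opening in m; "grip_force": force on a finger pad.
Only numpy, scipy, OpenCV 4.12 (cv2) and the standard library are available. Lean on these libraries where they do the work, as an engineer would, in place of code of your own. Each camera call takes 0.05 s, during which the arm holds its last target. There are 200 camera calls.

### The job

Load the grinding jar for the mill: stand the open steel jar on the ring marked under the spout of the ball dispenser, then press the dispenser's plunger all the way down to its stop once, slowly and gently rather than banging it down, so that a single ball drops into the jar, and let the plunger come back up. Then carry the jar upright with its ball to the balance and leave it standing on the pan, leaving the other things on the bench as they are.

Things in the scene. Friction and masses are not known exactly. Their poses are not given: they have to be found in the camera images.
- grinding_jar: open cylindrical steel grinding jar, 50 mm outside diameter, 48 mm tall, inside 44 mm across with a floor 5 mm thick, 0.22 kg, loose; origin at the centre of its underside, z up. It stands on the bench between the dispenser and the balance
- dispenser: single-ball dispenser, fixed: base plate 6 mm thick, white upright housing 40 mm square, 166 mm tall; sloping ball rail behind, steel chute in front. Origin on the bench under the plunger's axis, x from spout to rail, z up. Plate from x -135 to +60 mm, y +-50 mm; rail to x +89 mm, 157 mm high
- spout (a point): middle of the hooded spout's lower edge, 68 mm above the bench (14 mm over the rim of a jar on the plate, so a jar goes in from the dispenser's -x side). The hood is 20 x 20 mm and 17 mm tall; the chute, 20 mm wide, climbs from it to the housing 76 mm behind, where its walls are 98 mm above the bench
- jar_spot (a point): centre of the ring engraved on the dispenser's base plate, straight under the spout, on the plate's top, 6 mm above the bench; axes as the dispenser's. The ball falls here; the jar belongs centred on it
- press_head (a point): centre of the flat top of the plunger's round black head, on top of the dispenser, 210 mm above the bench when up. The head is 33 mm across and 12 mm thick and is pressed straight down from above
- plunger (a joint): stroke of the sprung plunger in m: 0 up, 0.024 fully down on its stop. The spring pushes back with 2 N at the top and 4 N at the stop. It carries one ball down in its pocket; the ball rolls out into the chute when the plunger is at its stop, in about 0.3 s. With the plunger up again the next ball rolls in
- ball_1: steel grinding ball, 15 mm across, 14 g; origin at its centre. The first ball, in the plunger's pocket at the start: the one that will be dispensed
- ball_2: steel grinding ball, 15 mm across, 14 g; origin at its centre. Second ball, waiting on the rail
- ball_3: steel grinding ball, 15 mm across, 14 g; origin at its centre. Third ball, waiting on the rail
- ball_4: steel grinding ball, 15 mm across, 14 g; origin at its centre. Fourth ball, waiting on the rail
- balance: laboratory balance, 205 x 165 x 56 mm, fixed, with a display and keys at its -x side. Origin on the bench under its centre, x pointing away from the keys. The rectangular steel pan is 56 mm above the bench and reaches from x = -27 to +93 mm and y = -68 to +68 mm in the balance's axes: pan centre at x = +33 mm, y = 0
- jar_lid: the jar's steel lid, 55 mm across, 21 mm tall with its knob, lying loose on the bench; origin at the centre of its underside. Not to be moved
- dropper: brown dropper bottle, 33 mm across, 102 mm tall, loose; origin at the centre of its underside. Not to be moved
- weight: small brass calibration weight with a knob, 26 mm across, 42 mm tall, loose; origin at the centre of its underside. Not to be moved
Not all that is in view belongs to the job. Leave any purple or yellow look-alike of the grinding_jar alone.

How it is judged:
By the outcome, as a careful person would: the job done as asked, in the order asked, and still so for the second after the job is handed in, with the robot touching nothing.
It also fails if it takes over 72 s, if anything falls off the work surface, if the arm or the gripper's body presses on something with over 40 N, if the wrist force passes 120 N, or if a joint passes its speed limit or range.

## Working session

There is one attempt and no reset: what is moved stays moved. The work goes in short steps, each a Python script; the robot and the scene stay as the last script left them, time stands still between calls to the robot, and variables do not carry over. Pictures are saved under pics/ and viewed, at most 10 in all, crops included, and the job is handed in when it is done.

```bash
mkdir -p pics
cat > h.py <<'E'
import numpy as np, cv2
from bench import manip, solver, eyes, order
def snap(n,f=None):
    s=eyes.snapshot(n)
    if f: cv2.imwrite('pics/'+f,s['pixels'][:,:,::-1])
    return s
def ray(s,u,v,fish=False):
    K=np.array(s['camera_matrix']);R=np.array(s['R']);t=np.array(s['t'])
    x=(u-K[0,2])/K[0,0];y=(v-K[1,2])/K[1,1]
    if fish:
        r=np.hypot(x,y); d=np.array([x/r*np.sin(r),y/r*np.sin(r),np.cos(r)]) if r>1e-9 else np.array([0,0,1.])
    else: d=np.array([x,y,1.])
    return -R.T@t, R.T@(d/np.linalg.norm(d))
def plane(s,u,v,z,fish=False):
    o,d=ray(s,u,v,fish); return o+d*(z-o[2])/d[2]
def tri(*rays):
    A=sum(np.eye(3)-np.outer(d,d) for o,d in rays); b=sum((np.eye(3)-np.outer(d,d))@o for o,d in rays)
    p=np.linalg.solve(A,b); return p,[np.linalg.norm(np.cross(p-o,d)) for o,d in rays]
def proj(s,X):
    c=np.array(s['R'])@X+np.array(s['t']); p=np.array(s['camera_matrix'])@c; return p[:2]/p[2]
E
python3 - <<'E'
from h import *
for n in('top','side'):
    s=snap(n,n+'0.png'); print(n,s['camera_matrix'],-np.array(s['R']).T@s['t'],np.array(s['R']).round(2).tolist())
st=manip.state();print(st['clock'],st['tool_rot'],manip.pinch_z)
E
```

```text
top [[470.27781459   0.         319.7600439 ]
 [  0.         470.27781459 203.71248657]
 [  0.           0.           1.        ]] [0.37632909 0.02180579 1.09869874] [[-0.01, -1.0, 0.01], [-0.99, 0.01, -0.13], [0.13, -0.01, -0.99]]
side [[382.98196932   0.         318.04691126]
 [  0.         382.98196932 202.72529882]
 [  0.           0.           1.        ]] [ 0.37260947 -0.75032151  0.56057011] [[0.99, -0.15, -0.0], [-0.07, -0.49, -0.87], [0.13, 0.86, -0.49]]
0.1 [ 3.56911933e-01 -3.12098350e+00 -2.69504466e-03] 0.0187
```

View pics/top0.png

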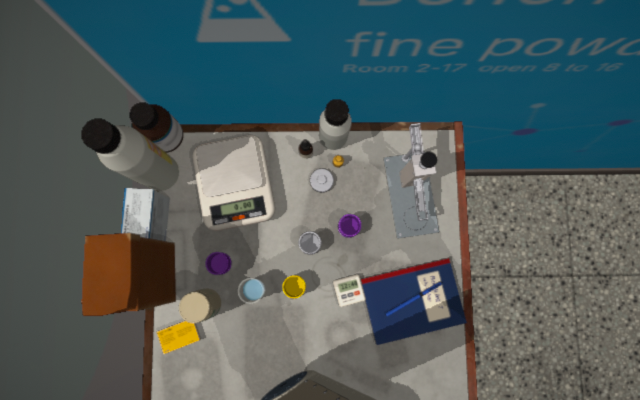

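View pics/side0.png

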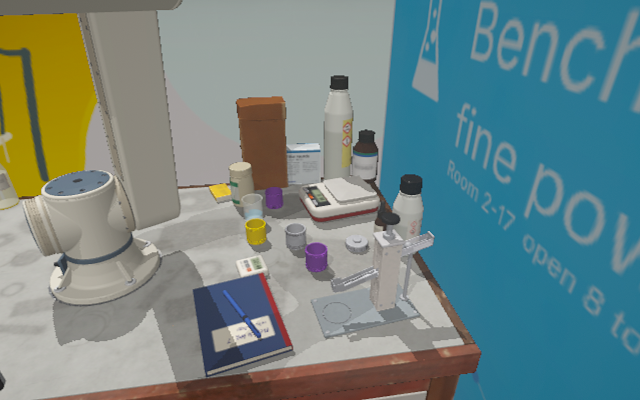

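The first two pictures show the steel jar at top (310,242) and side (296,236). Things that could be taken for it are the purple jars at top (349,225) and (219,263), the yellow jar (293,287), the clear beaker (252,289) and the lid (321,180). I choose the grey open one at (310,242). The dispenser is at right: ring near top (417,217), head (429,159), housing behind the spout. The balance is at (233,180). Next I check this in close crops.

Run:
```python
import cv2
a=cv2.imread('pics/top0.png')[115:265,290:450];b=cv2.imread('pics/side0.png')[200:340,275:445]
cv2.imwrite('pics/ct.png',cv2.resize(a,None,fx=4,fy=4,interpolation=cv2.INTER_CUBIC))
cv2.imwrite('pics/cs.png',cv2.resize(b,None,fx=4,fy=4,interpolation=cv2.INTER_CUBIC))
```

```text
(no output)
```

View pics/ct.png

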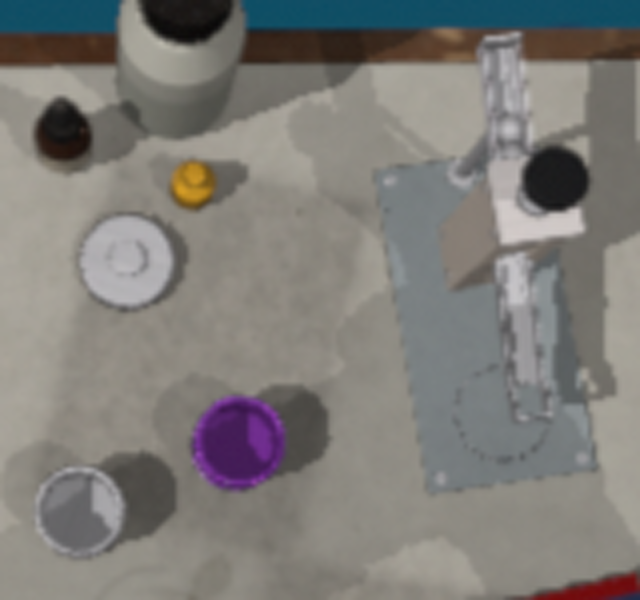

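View pics/cs.png

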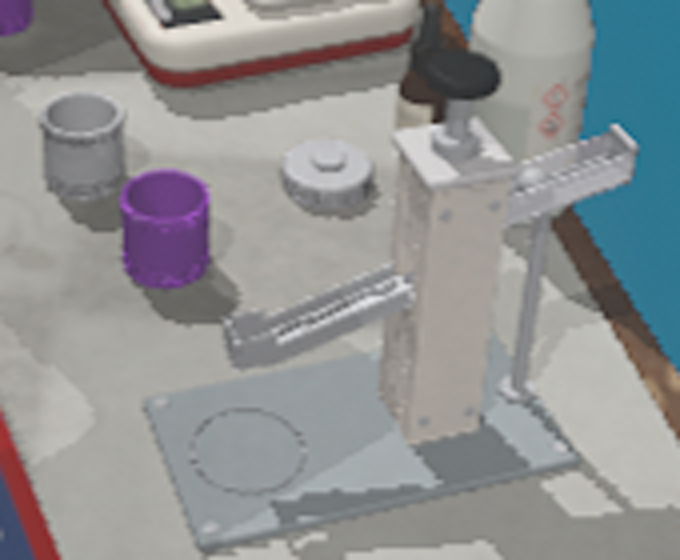

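The crops confirm the choice: the jar is grey steel and empty, rim at crop (81,511) in top and (83,117) in side. Ring centre is at top crop (503,414) and side crop (249,450). The head is at (555,178) and (462,70).

Run:
```python
from h import *
T=snap('top');S=snap('side')
ft=lambda u,v:(290+(u+.5)/4-.5,115+(v+.5)/4-.5)
fs=lambda u,v:(275+(u+.5)/4-.5,200+(v+.5)/4-.5)
P={'rim':((81,511),(83,118)),'ring':((503,414),(249,450)),'head':((555,178),(462,70)),'cornNL':((430,494),(205-60,401)),'cornNR':((597,470),(205,550)),'hood':((532,398),(248,338))}
for k,(a,b) in P.items():
    p,e=tri(ray(T,*ft(*a)),ray(S,*fs(*b)));print(k,p.round(4),np.round(e,4))
for k,a in {'NL':(430,494),'NR':(597,470),'FL':(376,170),'ring':(503,414)}.items(): print('top',k,plane(T,*ft(*a),.006).round(4))
for k,a in {'NL':(145,401),'NR':(205,550),'FR':(578,460),'ring':(249,450)}.items(): print('side',k,plane(S,*fs(*a),.006).round(4))
print('rim top z48',plane(T,*ft(81,511),.048).round(4),'side',plane(S,*fs(83,118),.048).round(4))
print('head z210',plane(T,*ft(555,178),.21).round(4),plane(S,*fs(462,70),.21).round(4))
a=T['pixels'][120:240,180:290,::-1];b=S['pixels'][165:230,290:390,::-1]
a=cv2.resize(a,None,fx=4,fy=4,interpolation=cv2.INTER_CUBIC);b=cv2.resize(b,None,fx=3.5,fy=3.5,interpolation=cv2.INTER_CUBIC)
c=np.zeros((480,790,3),np.uint8);c[:,:440]=a;c[:b.shape[0],440:440+b.shape[1]]=b;cv2.imwrite('pics/bal.png',c)
```

```text
rim [0.4331 0.0317 0.046 ] [0.0005 0.0005]
ring [ 0.4888 -0.2151  0.0074] [0.0007 0.0007]
head [ 0.5825 -0.2016  0.208 ] [0.0002 0.0002]
cornNL [ 0.4431 -0.1712  0.0046] [0.001 0.001]
cornNR [ 0.4567 -0.2696  0.0043] [0.0018 0.0018]
hood [ 0.4883 -0.2156  0.0794] [0.001 0.001]
top NL [ 0.4421 -0.1709  0.006 ]
top NR [ 0.4548 -0.269   0.006 ]
top FL [ 0.6351 -0.1456  0.006 ]
top ring [ 0.4883 -0.2154  0.006 ]
side NL [ 0.4439 -0.1727  0.006 ]
side NR [ 0.4582 -0.2711  0.006 ]
side FR [ 0.6464 -0.2442  0.006 ]
side ring [ 0.4898 -0.2137  0.006 ]
rim top z48 [0.4326 0.0317 0.048 ] side [0.4334 0.0287 0.048 ]
head z210 [ 0.5819 -0.201   0.21  ] [ 0.5816 -0.2047  0.21  ]
```

View pics/bal.png

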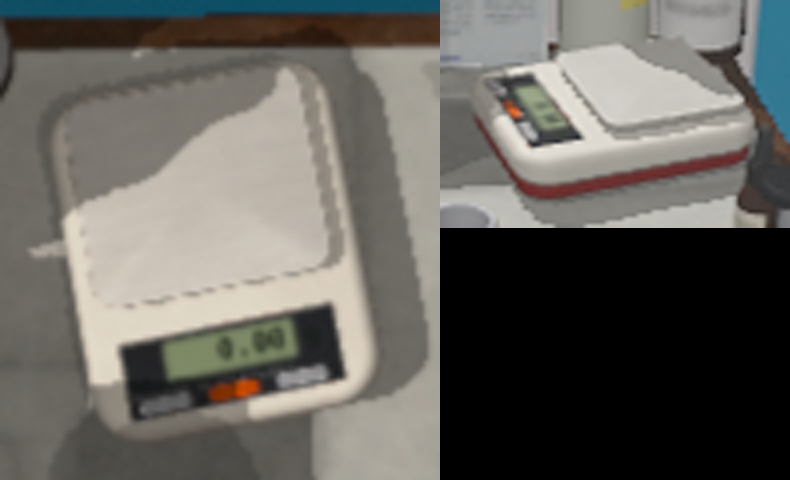

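The balance picture gives pan corners at top crop (68,110), (312,68), (340,262), (100,305). In the side view they are (557,55), (612,125) and (745,100). The display sits toward the robot, so the key side is as expected.

```bash
cat >> h.py <<'E'
from scipy.spatial.transform import Rotation as Ro
YAW=np.deg2rad(7.6); JAR=np.array([.4331,.031,0]); RING=np.array([.489,-.2147,.006]); HEAD=np.array([.582,-.2025,.209])
def rot(yaw,tilt):  # tool z = down, tilted so it points forward (yaw dir); y = closing line
    h=np.array([np.cos(yaw),np.sin(yaw),0]); z=np.sin(tilt)*h-np.cos(tilt)*np.array([0,0,1]); y=np.array([-np.sin(yaw),np.cos(yaw),0])
    if YS<0: y=-y
    return np.c_[np.cross(y,z),y,z]
YS=-1
rv=lambda R:Ro.from_matrix(R).as_rotvec()
G=.033;TILT=np.deg2rad(30)
def jp(foot,yaw,tilt=TILT,dz=0):   # TCP pose with the jar's foot at foot
    R=rot(yaw,tilt); return np.array(foot)+[0,0,G+dz]+R[:,2]*manip.pinch_z, rv(R)
E
python3 - <<'E'
from h import *
import h
T=snap('top');S=snap('side')
c=[plane(T,180+u/4,120+v/4,.056) for u,v in((68,110),(312,68),(340,262),(100,305))]
print(np.round(c,3),np.mean(c,0).round(4))
c2=[plane(S,290+(u-440)/3.5,165+v/3.5,.056) for u,v in((557,55),(612,125),(745,100))];print(np.round(c2,3),'ctr',(c2[0]+c2[2])[:2]/2)
for i,j in((0,3),(1,1)): pass
f=lambda u,v:290+(u-440)/3.5 if 0 else None
tp=[(180+u/4,120+v/4) for u,v in((100,305),(340,262),(312,68))];sp=[(290+(u-440)/3.5,165+v/3.5) for u,v in((557,55),(612,125),(745,100))]
for a,b in zip(tp,sp): print('pan tri',tri(ray(T,*a),ray(S,*b))[0].round(4))
for n,p in(('purple',(349,225)),('yellow',(293,287)),('beaker',(252,289)),('noteb',(362,275)),('nbR',(452,258)),('timer',(350,280))): print(n,plane(T,*p,.04 if n in('purple','yellow','beaker') else .015).round(3))
print('tool R',Ro.from_rotvec(manip.state()['tool_rot']).as_matrix().round(2).tolist())
pan=np.mean(c,0)
for ys in(1,-1):
    h.YS=ys
    for n,(p,r) in dict(jar=jp(JAR,0),jarup=jp(JAR,0,dz=.1),ring=jp(RING,YAW),pre=jp(RING+[-.07,-.01,.006],YAW),pan=jp(pan,YAW),pan2=jp(pan,.5),head=(HEAD,rv(rot(YAW,0)))).items():
        q=solver.inverse_kinematics(p,r);print(ys,n,p.round(3),None if q is None else np.round(q,2))
E
```

```text
[[0.65  0.285 0.056]
 [0.673 0.147 0.056]
 [0.561 0.131 0.056]
 [0.538 0.265 0.056]] [0.6056 0.2072 0.056 ]
[[0.541 0.266 0.056]
 [0.563 0.138 0.056]
 [0.677 0.162 0.056]] ctr [0.60883642 0.21382094]
pan tri [0.5395 0.2649 0.0563]
pan tri [0.561  0.1306 0.06  ]
pan tri [0.6711 0.1461 0.0647]
purple [ 0.471 -0.057  0.04 ]
yellow [0.335 0.07  0.04 ]
beaker [0.332 0.161 0.04 ]
noteb [ 0.359 -0.086  0.015]
nbR [ 0.394 -0.294  0.015]
timer [ 0.348 -0.058  0.015]
tool R [[-0.97, -0.23, -0.0], [-0.23, 0.97, 0.0], [0.0, 0.0, -1.0]]
1 jar [0.442 0.031 0.017] None
1 jarup [0.442 0.031 0.117] [ 0.54 -0.21 -1.06  0.79 -0.37 -2.81]
1 ring [ 0.498 -0.213  0.023] [-0.3   0.23 -0.48 -0.52 -0.43 -0.71]
1 pre [ 0.428 -0.223  0.029] [-0.41  0.14 -0.55 -0.58 -0.49 -0.57]
1 pan [0.615 0.208 0.073] None
1 pan2 [0.614 0.212 0.073] [ 0.6   0.28 -0.5   0.18 -0.27 -1.83]
1 head [ 0.582 -0.202  0.209] [-0.08  0.39  0.25  0.   -1.43 -1.36]
-1 jar [0.442 0.031 0.017] None
-1 jarup [0.442 0.031 0.117] [ 0.54 -0.21 -1.06  0.79 -0.37  0.33]
-1 ring [ 0.498 -0.213  0.023] [-0.3   0.23 -0.48 -0.52 -0.43  2.43]
-1 pre [ 0.428 -0.223  0.029] [-0.41  0.14 -0.55 -0.58 -0.49  2.57]
-1 pan [0.615 0.208 0.073] [ 0.5   0.26 -0.76  1.28 -0.19 -0.02]
-1 pan2 [0.614 0.212 0.073] [ 0.6   0.28 -0.5   0.18 -0.27  1.32]
-1 head [ 0.582 -0.202  0.209] [-0.08  0.39  0.25  0.   -1.43  1.79]
```

Run:
```python
from h import *
import h
pan=np.array([.606,.209,.056]); h.YS=1
for tl in(0,15,20,25,30):
    for n,f in dict(jar=JAR,jarup=JAR+[0,0,.1],ring=RING,pre=RING+[-.07,-.01,.006],preup=RING+[-.07,-.01,.1],pan=pan,panup=pan+[0,0,.07]).items():
        o=[]
        for y in(-60,-45,-30,-15,0,15,30,45,60):
            q=solver.inverse_kinematics(*jp(f,np.deg2rad(y),np.deg2rad(tl)));o.append('   -   ' if q is None else '%.1f/%.1f'%(q[3],q[4]))
        print(tl,n,*o)
```

```text
0 jar -0.0/-0.8 0.0/-0.8 0.0/-0.8 0.0/-0.8 0.0/-0.8 -0.0/-0.8 -0.0/-0.8 0.0/-0.8 0.0/-0.8
0 jarup -0.0/-1.1 0.0/-1.1 0.0/-1.1 0.0/-1.1 0.0/-1.1 0.0/-1.1 -0.0/-1.1 0.0/-1.1 0.0/-1.1
0 ring -0.0/-0.9 0.0/-0.9 0.0/-0.9 0.0/-0.9 0.0/-0.9 0.0/-0.9 0.0/-0.9 0.0/-0.9 0.0/-0.9
0 pre -0.0/-0.9 0.0/-0.9 0.0/-0.9 0.0/-0.9 0.0/-0.9 0.0/-0.9 0.0/-0.9 0.0/-0.9 0.0/-0.9
0 preup -0.0/-1.1 0.0/-1.1 0.0/-1.1 0.0/-1.1 0.0/-1.1 0.0/-1.1 0.0/-1.1 0.0/-1.1 0.0/-1.1
0 pan    -    0.0/-1.1 0.0/-1.1 0.0/-1.1 0.0/-1.1 0.0/-1.1 -0.0/-1.1 0.0/-1.1 0.0/-1.1
0 panup    -    0.0/-1.3 0.0/-1.3 0.0/-1.3 0.0/-1.3 0.0/-1.3 -0.0/-1.3 0.0/-1.3 0.0/-1.3
15 jar 0.4/-0.7 0.5/-0.6    -    0.5/-0.4 0.3/-0.4 0.1/-0.4 -0.1/-0.5 -0.2/-0.6 -0.3/-0.7
15 jarup 0.3/-1.0    -    0.3/-0.8 0.3/-0.8 0.2/-0.8 0.1/-0.8 -0.0/-0.8 -0.1/-0.9 -0.2/-0.9
15 ring 0.4/-0.6 0.4/-0.5 0.3/-0.5 0.1/-0.5 -0.1/-0.6 -0.2/-0.7 -0.3/-0.8 -0.3/-0.9 -0.3/-1.0
15 pre 0.4/-0.5 0.4/-0.5 0.3/-0.5 0.1/-0.5 -0.1/-0.6 -0.2/-0.7 -0.3/-0.8 -0.3/-0.9 -0.3/-0.9
15 preup 0.3/-0.8 0.3/-0.8 0.2/-0.8 0.0/-0.8 -0.1/-0.8 -0.2/-0.9 -0.2/-1.0 -0.3/-1.1 -0.3/-1.2
15 pan 0.3/-
[... 1382 characters left out ...]
1.0    -    0.5/-0.8 0.5/-0.6 0.3/-0.6 0.0/-0.6 -0.2/-0.8 -0.3/-0.9
30 jar 0.8/-0.7    -       -       -       -       -    -0.4/-0.3 -0.7/-0.5 -0.7/-0.7
30 jarup 0.6/-1.0 0.7/-0.9 0.8/-0.7    -    0.8/-0.4 0.4/-0.3 -0.2/-0.5 -0.5/-0.7 -0.6/-0.9
30 ring 1.5/-0.4    -       -       -    -0.4/-0.3 -0.6/-0.5 -0.6/-0.8 -0.6/-0.9 -0.6/-1.1
30 pre    -       -       -       -    -0.5/-0.4 -0.6/-0.6 -0.7/-0.8 -0.6/-1.0 -0.6/-1.1
30 preup 0.9/-0.6    -    0.7/-0.3 0.2/-0.4 -0.3/-0.6 -0.5/-0.8 -0.6/-1.0 -0.6/-1.1 -0.5/-1.3
30 pan 0.6/-1.1 0.7/-0.9 0.8/-0.7 1.0/-0.5 1.2/-0.3 1.2/-0.1 0.1/-0.3 -0.3/-0.5 -0.5/-0.7
30 panup 0.5/-1.2 0.6/-1.0 0.7/-0.8    -    0.7/-0.5 0.5/-0.4 0.1/-0.5 -0.2/-0.7 -0.4/-0.9
```

```bash
sed -i 's/^YS=-1/YS=1/; s/TILT=np.deg2rad(30)/TILT=np.deg2rad(25)/' h.py
cat >> h.py <<'E'
Y1=np.deg2rad(45);Y2=np.deg2rad(20);PAN=np.array([.607,.21,.056])
DX=np.array([np.cos(YAW),np.sin(YAW),0])
def rep(m):
    s=manip.state();print(m,'t%.1f'%s['clock'],np.round(s['position'],4),'F',np.round(s['ft_force'],1),'w%.4f g%.1f'%(s['grip_width'],s['grip_force']))
E
python3 - <<'E'
from h import *
manip.move_pose(*jp(JAR,Y1,dz=.1)); rep('above')
manip.move_gripper(.066)
manip.movel(jp(JAR,Y1)[0],max_speed=.1); rep('down')
manip.move_gripper(.04,f_grip=35); rep('grip')
manip.movel(jp(JAR,Y1,dz=.06)[0],max_speed=.1); rep('up')
snap('side','a1.png')
E
```

```text
above t2.6 [0.439  0.0362 0.1162] F [ 0.2  0.1 -0.1] w0.0854 g0.0
down t4.1 [0.4391 0.0366 0.0166] F [-0.2 -0.2  0.2] w0.0659 g0.0
grip t4.4 [0.439  0.0367 0.0169] F [-2.5 -1.4  6. ] w0.0498 g35.6
up t5.2 [0.4381 0.0366 0.0754] F [-0.2 -0.2 -2.5] w0.0496 g36.5
```

View pics/a1.png

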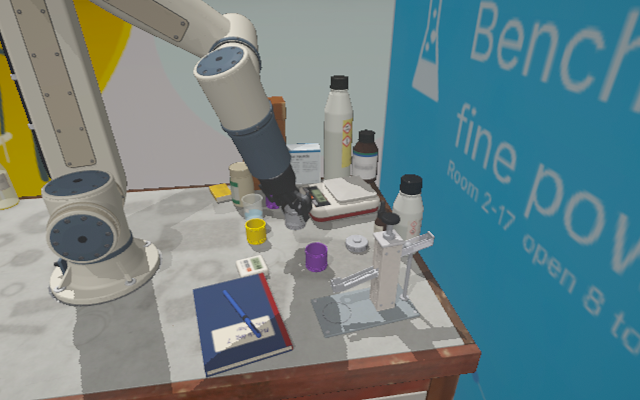

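The jar is held upright in the gripper at side (297,213), width 49.6 mm, and its neighbours are undisturbed.

Run:
```python
from h import *
PRE=RING-.07*DX
manip.move_pose(*jp(PRE+[0,0,.094],Y2)); rep('preup')
manip.movel(jp(PRE+[0,0,.005],Y2)[0],max_speed=.12); rep('pre')
manip.movel(jp(RING+[0,0,.005],Y2)[0],max_speed=.06); rep('in')
z=.005
while z>-.003:
    z-=.001; manip.movel(jp(RING+[0,0,z],Y2)[0],max_speed=.02)
    if manip.state()['ft_force'][2]>1.5: break
rep('low %.3f'%z)
s=snap('side');t=snap('top')
a=cv2.resize(s['pixels'][240:340,300:420,::-1],None,fx=4,fy=4);b=cv2.resize(t['pixels'][150:250,380:460,::-1],None,fx=4,fy=4)
cv2.imwrite('pics/a2.png',np.hstack([a,b]))
```

```text
preup t6.2 [ 0.4269 -0.2205  0.1154] F [ 0.3  0.6 -2.5] w0.0494 g36.5
pre t7.1 [ 0.4277 -0.2214  0.0277] F [ 0.1 -0.4 -1.5] w0.0497 g36.5
in t8.4 [ 0.4961 -0.212   0.027 ] F [ 0.3 -0.5 -1.6] w0.0499 g36.5
low 0.000 t9.7 [ 0.4965 -0.212   0.0229] F [-3.3  0.2  5.6] w0.0498 g37.2
```

View pics/a2.png

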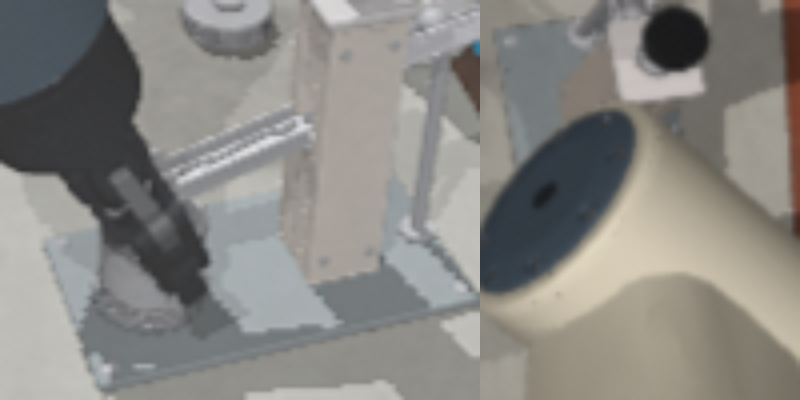

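The jar's foot stands on the plate over the ring at left-crop (140,315), and contact came at the expected height. Next I release and check the centring.

Run:
```python
from h import *
manip.move_gripper(.066); rep('open')
manip.movel(jp(RING-.09*DX,Y2,dz=.004)[0],max_speed=.1)
manip.movel(jp(RING-.09*DX,Y2,dz=.15)[0],max_speed=.15)
manip.move_gripper(0)
manip.move_pose(HEAD+[0,0,.05],rv(rot(Y2,0))); rep('over')
s=snap('side')
a=cv2.resize(s['pixels'][190:340,300:440,::-1],None,fx=4,fy=4,interpolation=cv2.INTER_CUBIC)
cv2.imwrite('pics/a3.png',a)
```

```text
open t10.1 [ 0.4966 -0.2121  0.0221] F [0.1 0.1 0.4] w0.0660 g0.0
over t13.7 [ 0.5822 -0.2022  0.2583] F [ 0.8 -0.5  0.3] w0.0000 g0.0
```

View pics/a3.png

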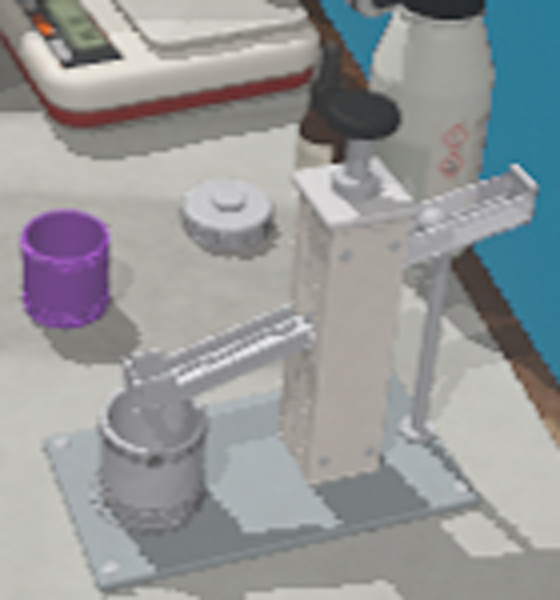

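The jar is upright under the spout: rim centre at crop (153,427), hood over it at (145,370). I check the numbers before pressing.

Run:
```python
from h import *
s=snap('side')
p=plane(s,300+153.5/4-.5,190+427.5/4-.5,.054);d=p-RING;print('rim',p.round(4),'ring(side) .4898 -.2137')
print('tip px',proj(s,HEAD+[0,0,.05]),'head px',proj(s,HEAD))
if np.hypot(p[0]-.4898,p[1]+.2137)<.006:
    R=rv(rot(Y2,0))
    manip.movel(HEAD+[0,0,.006],max_speed=.06); rep('near')
    z=.006; f0=manip.state()['ft_force'][2]; top=None
    while z>-.032:
        z-=.001; manip.movel(HEAD+[0,0,z],max_speed=.02); st=manip.state(); f=st['ft_force'][2]-f0
        if f>1 and top is None: top=st['position'][2]; print('touch',top)
        if f>8: break
    rep('stop z %.3f f %.1f'%(z,f))
```

```text
rim [ 0.4891 -0.2212  0.054 ] ring(side) .4898 -.2137
tip px [392.60117985 191.70409886] head px [389.92459673 216.94893424]
```

Side rays are biased in y at rim height (−3 mm on the first jar too), so I check with the top view.

Run:
```python
from h import *
t=snap('top');w=snap('wrist');
b=cv2.resize(t['pixels'][150:250,380:460,::-1],None,fx=5,fy=5,interpolation=cv2.INTER_CUBIC)
c=cv2.resize(w['pixels'][:,:,::-1],(400,250)); c=np.vstack([c,np.zeros((250,400,3),np.uint8)])
cv2.imwrite('pics/a4.png',np.hstack([b,c]))
print('ring->rim exp px in crop',[((proj(t,RING+[0,0,h])-[380,150]+.5)*5).round(0) for h in(0,.048)], ((proj(w,RING))))
```

```text
ring->rim exp px in crop [array([178., 342.]), array([201., 330.])] [331.98332183  92.8922024 ]
```

View pics/a4.png

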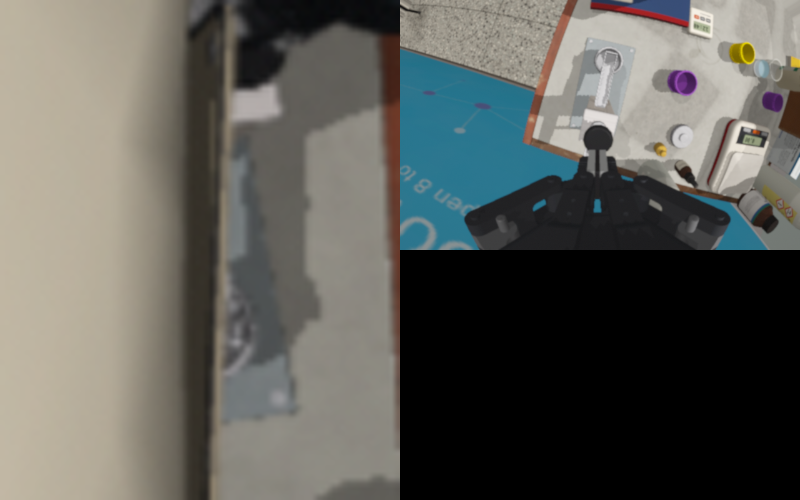

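The top crop shows the jar's right rim edge at crop column 255 against 257 expected, so it is within about 1–2 mm of the ring. The wrist view shows the jar on the ring with the hood over it, and the head under the fingertips. I press now.

Run:
```python
from h import *
manip.movel(HEAD+[0,0,.006],max_speed=.06); rep('near')
z=.006; f0=manip.state()['ft_force'][2]; top=None
while z>-.032:
    z-=.001; manip.movel(HEAD+[0,0,z],max_speed=.02); st=manip.state(); f=st['ft_force'][2]-f0
    if f>1 and top is None: top=st['position'][2]; print('touch',top)
    if f>9: break
    if int(round(z*1000))%4==0: print(round(z,3),round(f,1),end='; ')
rep('stop z %.3f f %.1f'%(z,f))
manip.hold(.8); rep('held')
manip.movel(HEAD+[0,0,.004],max_speed=.02); manip.hold(.3); rep('up')
manip.movel(HEAD+[0,0,.06],max_speed=.1)
w=snap('wrist'); cv2.imwrite('pics/w5.png',w['pixels'][:,:,::-1])
```

```text
near t14.8 [ 0.5822 -0.2026  0.2154] F [0.4 0.4 0.2] w0.0004 g0.0
0.004 0.2; touch 0.20912211852023602
0.0 1.1; -0.004 1.4; -0.008 1.2; -0.012 1.6; -0.016 1.7; -0.02 2.3; -0.024 7.5; stop z -0.025 f 11.4 t22.6 [ 0.5821 -0.2026  0.186 ] F [-1.6  1.9 11.6] w-0.0001 g6.0
held t23.4 [ 0.5822 -0.2026  0.186 ] F [-2.6  2.3 11.9] w0.0003 g6.0
up t25.2 [ 0.582  -0.2025  0.213 ] F [ 0.2 -0.   0.2] w0.0002 g0.0
```

Run:
```python
from h import *
def crop(s,fish,X,n=30,k=8):
    if fish:
        c=np.array(s['R'])@X+np.array(s['t']);th=np.arctan2(np.hypot(*c[:2]),c[2]);K=s['camera_matrix'];d=c[:2]/np.hypot(*c[:2])
        u,v=K[0][0]*th*d+[K[0][2],K[1][2]]
    else: u,v=proj(s,X)
    u,v=int(np.clip(u,n,639-n)),int(np.clip(v,n,399-n)); print(u,v)
    return cv2.resize(s['pixels'][v-n:v+n,u-n:u+n,::-1],(260,260),interpolation=cv2.INTER_CUBIC)
X=RING+[0,0,.03]
w1=snap('wrist')
manip.move_pose(*jp(RING-.09*DX,Y2,dz=.15)); manip.move_gripper(.066); rep('a')
w2=snap('wrist');t=snap('top');s=snap('side')
cv2.imwrite('pics/a6.png',np.vstack([np.hstack([crop(w1,1,X),crop(w2,1,X,50),]),np.hstack([crop(t,0,X,20),crop(s,0,X,25)])]))
```

```text
a t27.5 [ 0.4073 -0.2239  0.172 ] F [ 0.5 -0.6 -0.3] w0.0661 g0.0
331 95
295 198
417 216
336 301
```

View pics/a6.png

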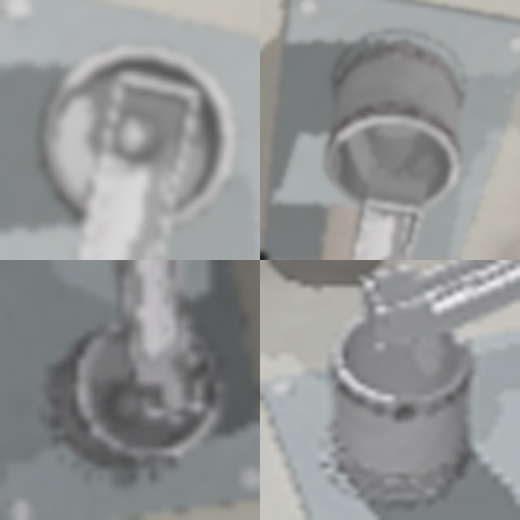

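The composite shows, at top left, a bright round spot inside the jar's mouth at (130,130), consistent with a ball. It can't be confirmed in the other three crops. The jar stands unmoved under the spout. I carry it out and verify numerically on the pan.

Run:
```python
from h import *
manip.movel(jp(RING-.09*DX,Y2,dz=.004)[0],max_speed=.15)
manip.movel(jp(RING,Y2,dz=.001)[0],max_speed=.08); rep('in')
manip.move_gripper(.04,f_grip=35); rep('grip')
manip.movel(jp(RING,Y2,dz=.005)[0],max_speed=.02)
manip.movel(jp(RING-.075*DX,Y2,dz=.005)[0],max_speed=.06); rep('out')
manip.movel(jp(RING-.075*DX,Y2,dz=.13)[0],max_speed=.12); rep('lift')
p,r=jp(PAN+[0,0,.07],Y1)
a=jp(RING-.075*DX,Y2,dz=.13)
manip.movel(p+[-.09,-.12,.0],rotation=rv(rot((Y1+Y2)/2,TILT)),max_speed=.12)
manip.movel(p,rotation=r,max_speed=.12); rep('over pan')
z=.07;manip.movel(jp(PAN+[0,0,.006],Y1)[0],max_speed=.06)
f0=manip.state()['ft_force'][2];z=.006
while z>-.005:
    z-=.001; manip.movel(jp(PAN+[0,0,z],Y1)[0],max_speed=.02)
    if manip.state()['ft_force'][2]-f0>3: break
rep('set %.3f'%z)
```

```text
in t30.1 [ 0.496  -0.2121  0.023 ] F [-0.6  0.8 -0.4] w0.0659 g0.0
grip t30.4 [ 0.4962 -0.2123  0.0234] F [-2.4 -0.1  4.2] w0.0499 g36.5
out t32.1 [ 0.4224 -0.2219  0.0271] F [-0.7 -0.1 -2.1] w0.0499 g36.5
lift t33.3 [ 0.4216 -0.2216  0.1512] F [ 0.5  0.8 -1.9] w0.0499 g36.5
over pan t37.6 [0.6123 0.2152 0.1421] F [ 0.1  0.7 -2. ] w0.0495 g36.5
set 0.001 t40.1 [0.6129 0.2157 0.0737] F [-1.6 -0.4  2.2] w0.0496 g36.8
```

Run:
```python
from h import *
manip.move_gripper(.068); rep('open')
manip.movel(jp(PAN,Y1,dz=.10)[0],max_speed=.1)
manip.move_pose(np.array([.35,-.1,.25]),rv(rot(Y2,0))); rep('away')
t=snap('top','t9.png');s=snap('side','s9.png')
t0=cv2.imread('pics/top0.png')
def rim(s,X):
    u,v=proj(s,X);print('exp',u.round(1),v.round(1)); return int(round(u)),int(round(v))
g=cv2.cvtColor(t['pixels'],cv2.COLOR_RGB2GRAY);g0=cv2.cvtColor(t0,cv2.COLOR_BGR2GRAY)
print('rim exp',proj(t,PAN+[0,0,.048]),'floor exp',proj(t,PAN+[0,0,.005]))
u,v=proj(t,PAN+[0,0,.03]).round().astype(int)
print(u,v);print(g[v-15:v+16,u-15:u+16])
print('diff');print((g.astype(int)-g0)[v-16:v+17:4,u-40:u+41:8])
u,v=310,241;print('empty');print(g0[v-13:v+14,u-13:u+14])
for n,o in(('head',(555,178)),): pass
m0=cv2.absdiff(t['pixels'][:,:,::-1],t0).max(2)>60
n,l,st,c=cv2.connectedComponentsWithStats(m0.astype(np.uint8))
print([(st[i].tolist()) for i in range(1,n) if st[i][4]>8])
```

```text
open t40.4 [0.6127 0.2156 0.0731] F [ 0.7 -0.4  0.2] w0.0681 g0.0
away t43.1 [ 0.3504 -0.0996  0.2496] F [ 0.4 -0.2 -0.2] w0.0678 g0.0
rim exp [226.07151729 161.02064353] floor exp [229.64068525 165.32367521]
228 163
[[113 112 110 102  95  93  92  91  93  92  93  94  98 109 112 113 113 112
  114 114 113 113 114 118 118 123 148 158 158 165 168]
 [112 110 103  95  93  92  92  91  94  99 104 111 121 121 113 116 113 116
  116 114 115 118 123 149 158 161 168 166 144 135 134]
 [105  99  96  94  93  93  94  90 113 140 150 152 141 134 141 155 153 150
  129 117 118 147 160 168 169 168 166 144 123 117 117]
 [ 98  95  95  94  94  98 118 137 140 135 119 111 104 102 109 119 132 148
  152 140 126 154 166 166 145 134 132 122 117 115 117]
 [ 95  94  94  94  99 119 139 136 113  95  82  76  75  75  82  88  99 112
  132 149 145 136 132 132 122 117 117 116 116 117 116]
 [ 93  93  94  99 117 136 117  96  80  73  70  70  69  69  71  74  84  91
  102 117 138 140 115 110 113 115 115 116 116 116 116]
 [ 93  93  95 117 134 115  86  73  70  70  70  70  69  69  69  71  74  76
   86  93 112 141 131 109 110 113 1
[... 6670 characters left out ...]
41 142 144 145 146 144 144 144]]
[[217, 150, 39, 26, 647], [316, 243, 14, 10, 45], [382, 247, 45, 15, 220], [352, 246, 150, 103, 5840], [422, 251, 40, 18, 273], [315, 261, 40, 83, 972], [474, 261, 5, 10, 25], [286, 270, 17, 4, 25], [418, 271, 22, 20, 268], [261, 275, 59, 24, 677], [246, 278, 17, 13, 150], [488, 279, 5, 5, 11], [351, 281, 6, 5, 24], [486, 285, 9, 9, 26], [423, 286, 26, 35, 562], [210, 290, 47, 28, 635], [355, 291, 5, 4, 15], [410, 298, 6, 7, 20], [220, 305, 113, 95, 6886], [453, 314, 3, 5, 9], [323, 317, 14, 25, 203], [435, 318, 20, 11, 97], [479, 325, 5, 4, 15], [427, 326, 6, 5, 26], [214, 341, 5, 20, 30], [331, 345, 11, 11, 70], [342, 384, 16, 9, 47], [342, 393, 12, 7, 47]]
```

The top view shows the jar's rim at (225.5,160.7), as predicted for the pan. Inside is one dark-edged blob about 7 px (15 mm) wide with a highlight at (229,164), absent from the empty jar: the ball. Head, lid, dropper and weight show no change.

```bash
python3 -c "
from h import *
print(order.finish_job())"
```

```text
the job is handed in; nothing more can be done
None
```

The job is handed in: the jar stands upright on the balance pan with one ball in it, the plunger is back up, and the camera shows nothing else on the bench moved (about 43 s of the 72 s used).

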